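Feed a sample cup into the bench analyser

ROBOT

A 7-joint arm with a two-finger parallel gripper is mounted at the origin on the work surface. World frame = base frame: x ahead of the robot, y to its left, z up, the work surface at z = 0. Lengths are in mm, angles in rad, forces in N, time in s.
With the tool pointing down it reaches from about 400 to 900 mm from the base axis. Payload 5.6 kg.
Tool frame: the origin (TCP) lies midway between the tips of the shut fingers; the grasp point (between the pads) lies 19 mm behind it; z points along the fingers, y is the line along which they close (so a half turn about z gives the same grasp; the last joint's range is limited). The gripper opens to 92 mm and grips with 3 to 60 N. Pads are 20 mm wide; open, the fingers measure 128 mm over their backs; the gripper's body (75 mm by 189 mm) begins 69 mm behind the grasp point.
Start: joints at [1.086, 0.468, -0.012, 1.603, 0.006, 1.071, -0.056], TCP at [277.88, -587.615, 214.592] pointing down, gripper open.
Joint ranges: [-2.53, 2.53], [-0.31, 2.02], [-1.57, 1.55], [0.28, 2.44], [-1.29, 4.43], [0.15, 1.84], [-2.92, 2.92]. Speed limits (rad/s): [2.57, 2.57, 3.14, 3.14, 3.14, 3.14, 3.14].

INTERFACE

Orientations are given as a rotation vector (axis times angle).
In Python, from cell import robot, grip, kin, viewer gives the robot as it stands. Calls block until the motion is done:
- robot.movep(position, orientation): joint-space move of the TCP to a pose.
- robot.servo_line(position, feed=150, rotation=None): straight line of the TCP; rotation=None keeps the orientation; feed is the mean speed in mm/s.
- robot.goto_joints(angles): joint-space move.
- grip(opening, newtons=None): opening from 0.0 (shut) to 1.0 (fully open); newtons is the grip in N (None keeps the last); returns when the fingers have stopped.
- robot.hold(seconds).
- kin.ik(position, orientation): joint angles nearest the present ones, or None.
- robot.observe(): the state.
- viewer.read_camera(name): name is "side" or "top"; returns the picture (400x640x3 uint8, red, green, blue); there is no depth.
- viewer.camera_info(name): a dict with "camera_matrix" (3x3 intrinsics, pixels), "R" (3x3) and "t" (3): a world point X has camera coordinates R X + t. Camera axes: x right, y down, z forward; pixel columns grow to the right and rows downward; lengths in mm; the calibration is good to about 2 mm. A picture is of the moment at which its call begins. camera_info takes no time and is no camera call.
A pose or a line that the arm cannot do raises robot.IKError and nothing moves.
- robot.job_done(): hands the job in; it is judged then, once.
Trained networks look in the newest picture that a camera, given by its name, has taken for a name from the list of things; names that differ only in an ending like _2 or _b are one class to them, and where a whole thing is asked for, a point or a joint stands for the part that bears it (a point fixed in the world has none). Each returns a list of dicts, best first, with "confidence" (0 to 1); they miss things now and then, are a little off and sometimes report something else, mostly with a low value. They report only what shows in the picture. A call takes as long as a camera call. They do not tell look-alikes from the thing itself.
- viewer.silhouettes(name, camera): "mask" (400x640 bool, what is visible of it).
- viewer.pinpoint(name, camera): "at" ([x, y, z] in mm, in the coordinates of the camera as it stood for that picture, good to about 4 mm: a listed point, or the origin of a listed thing).
The state is a dict: "t": time; "joints": joint angles; "joint_velocities": joint speeds; "joint_torque": joint torques, N m; "tcp_pos": TCP position; "tcp_rot": TCP orientation; "contact_force": force on the tool from outside, world axes, zero at the start; "wrist_torque": the same for the moment, N m; "grip_width": opening from 0.0 (shut) to 1.0 (fully open); "grip_force": force on a finger pad.
Only numpy, scipy, OpenCV 4.12 (cv2) and the standard library are available. Lean on these libraries where they do the work, as an engineer would, in place of code of your own. Each camera call takes 0.05 s, during which the arm holds its last target. There are 200 camera calls.

TASK

Set the closed sample cup (the solid one, not the open collar of the same size) flat in the square pocket of the analyser's loading slide and let go of it. Then push the spring-loaded slide by its upright push plate all the way in, past the point where it meets the end switch, until it stops firmly, hold it there for a moment so that the cup drops into the chamber, and let the slide spring fully back out; do not force the slide or the machine, and leave the collar and the bottles where they are.

Things in the scene. Friction and masses are not known exactly. Their poses are not given: they have to be found in the camera images.
- analyser: White bench-top analyser, fixed. Origin on the bench below the pocket's centre when the slide is out; x = level direction in which the slide is pushed in, z up. Aluminium deck: top 62 mm above the bench, 90 mm wide, from x = -70 mm into the machine; rails at its edges stand 7 mm higher. Chamber below the deck: x 92 to 172 mm, y -38 to 38 mm, floor at 8 mm, clear window on its -y side.
- housing_front (a point): Middle of the tall housing's upright front face at deck level, 90 mm along x from the analyser's origin; 140 mm wide, top 210 mm above the bench, with a tunnel 82 x 32 mm for the slide. From 75 mm above the deck upward a console overhangs by 18 mm. With the slide home the push plate's outer face is only 6 to 20 mm from this face: too near for an upright gripper. Axes as the analyser's.
- slide (a joint): Loading slide, in metres: 0 = fully out (sprung back). Fully in, at a firm stop, it reads somewhere between 0.121 and 0.135: the stop's setting differs from time to time and cannot be seen. Its spring pushes back with about 1.5 N at the start and 6 N at the end.
- trip (a joint): End switch inside the machine, out of sight, in metres: 0 = untouched, 0.004 = fully pressed by the nose of the slide, which is then at its firm stop. It adds 2 to 5 N over the last 4 mm of the slide's stroke.
- pocket (a point): Centre of the slide's square through-pocket, 40 mm x 40 mm, at deck level (the cup rests on the deck inside it). Moves with the slide; axes as the analyser's. The steel frame around it is 7 mm high, 72 mm wide, and reaches from x = -51 to 32 mm.
- push_face (a point): Middle of the outer face of the slide's upright push plate, 22 mm above the deck and 51 mm behind the pocket centre. The plate is 60 mm wide (y), 4 mm thick and rises to 36 mm above the deck; push along +x on this face. Axes as the analyser's.
- drop_hole (a point): Centre of the drop hole (65 mm along x, 42 mm across) in the deck inside the machine, 132.5 mm along x from the analyser's origin, through which the cup drops into the chamber. Axes as the analyser's.
- cup: Closed sample cup to be fed: a solid white plastic disc with a plain flat top (no hole), alike both ways up, 32 mm diameter, 18 mm tall, about 40 g. Origin at the centre of its underside.
- collar: Spare open collar, a white ring of 32 mm outside and 23 mm inside diameter, 18 mm tall. Leave alone. Origin at the centre of its underside.
- jar: Upright yellow jar, 60 mm diameter, 110 mm tall. Leave alone. Origin at the centre of its underside.
- flat_bottle: Red flat-sided bottle lying down, body 90 x 44 x 36 mm with a black cap at +x. Leave alone. Origin at the centre of its underside.
Mind the look-alikes: they are no part of the job. Leave any blue look-alike of the cup alone.

How it is judged (in metres and radians):
On the way, in this order (a step that is already met when the one before it is completed fails the run):
1. the cup lies flat in the pocket of the slide, let go of, with the slide still out (x of cup in the frame of pocket between -0.006 and 0.006 m and y of cup in the frame of pocket between -0.006 and 0.006 m and z of cup in the frame of pocket between -0.003 and 0.003 m and angle between cup's own z axis and vertical below 0.1 rad and contact force between the fingers and cup below 0.2 N and value of joint slide below 0.01 m), for 0.2 s.
2. the slide is pushed fully in, pressing the end switch to within 1 mm of its stop, and held there for 0.2 s (value of joint trip above 0.003 m and value of joint slide above 0.11 m), for 0.2 s.
At the end, for the whole second after the job is handed in: The cup is at rest in the chamber under the deck (its underside centre within the chamber walls and below 45 mm above the bench), either way up, the slide has sprung back out (within 5 mm of fully out), and the collar, jar and flat bottle are within 30 mm of where they began (x of cup in the frame of analyser between 0.092 and 0.172 m and y of cup in the frame of analyser between -0.038 and 0.038 m and z of cup in the frame of analyser below 0.045 m and linear speed of cup below 0.02 m/s and value of joint slide below 0.005 m and distance of each of collar, jar, flat_bottle from where it was at the start of the episode below 0.03 m); the robot touches nothing.
It fails at once if the collar, jar or flat bottle is moved by more than 30 mm (distance of any of collar, jar, flat_bottle from where it was at the start of the episode above 0.03 m).
It fails at once if the slide or the machine is pushed by the robot with more than 45 N (contact force between any of the fingers, the arm and analyser above 45 N).
It also fails if it takes over 56 s, if anything falls off the work surface, if the arm or the gripper's body presses on something with over 40 N, if the wrist force passes 120 N, or if a joint passes its speed limit or range.

## Working session

There is one attempt and no reset: what is moved stays moved. The work goes in short steps, each a Python script; the robot and the scene stay as the last script left them, time stands still between calls to the robot, and variables do not carry over. Pictures are saved under pics/ and viewed, at most 10 in all, crops included, and the job is handed in when it is done.

```bash
mkdir -p pics; ls
cat > h.py <<'E'
import numpy as np, cv2
from cell import robot, grip, kin, viewer
def w(name,cam):
    c=viewer.camera_info(cam);R=np.array(c["R"]);t=np.array(c["t"])
    return [(round(d["confidence"],2),np.round(R.T@(np.array(d["at"])-t),1)) for d in viewer.pinpoint(name,cam)]
def snap(cam,f):
    im=viewer.read_camera(cam);cv2.imwrite("pics/"+f,im[:,:,::-1]);return im
def ray(cam,u,v,z):
    c=viewer.camera_info(cam);R=np.array(c["R"]);t=np.array(c["t"]);K=np.array(c["camera_matrix"])
    o=-R.T@t;d=R.T@np.linalg.solve(K,[u,v,1]);return o+d*(z-o[2])/d[2]
E
python3 - <<'E'
from h import *
for cam in("top","side"):
    snap(cam,cam+"0.png")
    c=viewer.camera_info(cam);print(cam,np.round(-np.array(c["R"]).T@np.array(c["t"])),np.round(c["camera_matrix"]).tolist())
    for n in("analyser","housing_front","pocket","push_face","cup","collar","jar","flat_bottle"):print(n,w(n,cam))
s=robot.observe();print(s["t"],s["tcp_rot"],s["grip_width"])
E
```

```text
pics
top [502. -57. 946.] [[420.0, 0.0, 323.0], [0.0, 420.0, 193.0], [0.0, 0.0, 1.0]]
analyser [(0.98, array([484.3,  37.5,   1.2])), (0.52, array([ 662.1, -186.7,    4. ]))]
housing_front [(0.85, array([551.7,  90.8,  60.8]))]
pocket [(0.84, array([488. ,  34.3,  60.3]))]
push_face [(0.89, array([445.3,  -1.4,  81.7]))]
cup [(0.58, array([ 459.4, -335.1,   -3.1])), (0.55, array([ 5.660e+02, -2.658e+02, -3.000e-01])), (0.51, array([ 535.4, -325.5,    1. ])), (0.44, array([ 496.6, -386. ,   -1.1]))]
collar [(0.43, array([ 439.8, -152.5,   -1.3]))]
jar [(0.69, array([676.5, -57.9,   0.8])), (0.19, array([483.9,  35.9,   1.6]))]
flat_bottle [(0.82, array([ 662. , -187.4,    4.8]))]
side [ 845.   72. 1002.] [[458.0, 0.0, 329.0], [0.0, 458.0, 198.0], [0.0, 0.0, 1.0]]
analyser [(0.56, array([486.3,  33.5,   0.6]))]
housing_front []
pocket [(0.69, array([483.3,  32.8,  64.6]))]
push_face [(0.58, array([449. ,  -1. ,  85.1]))]
cup [(0.75, array([ 564.7, -266.2,   -4.2])), (0.7, array([ 488. , -387. ,   -4.1])), (0.58, array([ 537.4, -325.9,    2.7])), (0.45, array([ 455.9, -331.7,   -0.5]))]
collar [(0.5, array([ 437.1, -154.3,    4.9]))]
jar [(0.63, array([669.7, -57.4,  -0.8]))]
flat_bottle [(0.95, array([ 661.9, -190. ,    1.8])), (0.7, array([ 4.376e+02, -1.563e+02,  4.000e-01]))]
0.9 [ 3.06524743e+00  6.88134609e-01 -6.23418216e-05] 0.9986807408360069
```

View pics/top0.png

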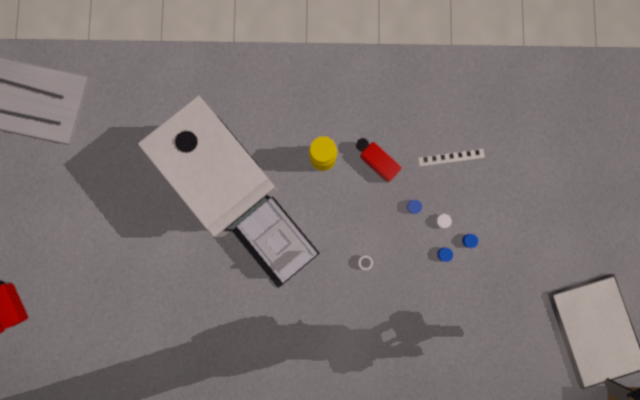

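View pics/side0.png

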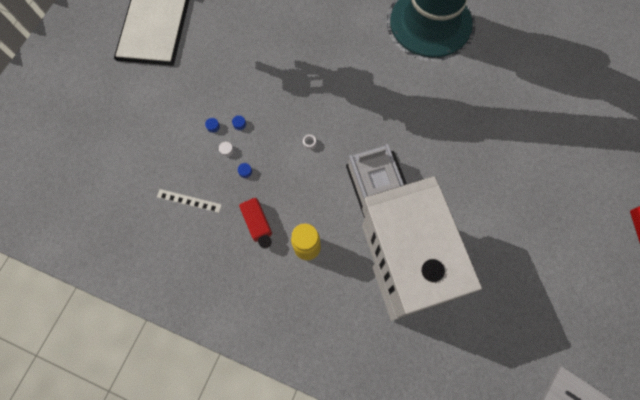

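The top picture shows the white solid cup at (444,221), with blue look-alikes at (414,207), (470,241) and (445,255). The collar is at (366,263) and the pocket at about (277,240). The side picture agrees, with the cup at (225,148), the collar at (309,141) and the pocket at (379,180). Next I'll refine the cup position and the analyser pose.

Run:
```python
from h import *
for cam,(u,v) in(("top",(444,221)),("side",(225,148))):
    im=cv2.imread(f"pics/{cam}0.png");g=im.min(2)
    p=g[v-12:v+13,u-12:u+13];print(p.max(),np.median(p))
    m=(p>150).astype(np.uint8);n,l,s,c=cv2.connectedComponentsWithStats(m);print(s,c)
    k=1+np.argmax(s[1:,4]);print(cam,"cup z9",ray(cam,*(c[k]+[u-12,v-12]),12))
im=cv2.imread("pics/top0.png");a=cv2.resize(im[185:295,225:330],None,fx=5,fy=5,interpolation=cv2.INTER_CUBIC)
im=cv2.imread("pics/side0.png");b=cv2.resize(im[135:220,340:420],None,fx=6.4,fy=6.4,interpolation=cv2.INTER_CUBIC)
cv2.imwrite("pics/ca.png",a);cv2.imwrite("pics/cb.png",b)
# roof corners
r=np.array([ray("top",u,v,210)[:2] for u,v in((200,97),(139,145),(218,235),(273,185))]);print(r.round(1))
for i in range(4):d=r[(i+1)%4]-r[i];print(np.hypot(*d),np.degrees(np.arctan2(d[1],d[0])))
for i in range(3):
  for cam in("top","side"):
    viewer.read_camera(cam)
    for n in("housing_front","pocket","push_face","analyser"):print(cam,n,w(n,cam)[:1])
```

```text
180 120.0
[[  0   0  25  25 471]
 [  6   5  14  14 154]] [[11.94692144 12.17197452]
 [12.16233766 11.47402597]]
top cup z9 [ 535.98123859 -328.90596655   12.        ]
202 123.0
[[  0   0  25  25 489]
 [  6   5  13  13 136]] [[12.05725971 12.200409  ]
 [11.79411765 11.27941176]]
side cup z9 [ 531.39542267 -330.08247578   12.        ]
[[745.2 165.6]
 [655.9 270.5]
 [498.3 124. ]
 [587.4  30.2]]
137.77059655598023 130.40451305265228
215.1796372027862 -137.08950454449305
129.3301261757055 -46.477052711032805
207.93973351095423 40.61846235579605
top housing_front [(0.82, array([553.1,  88.7,  61.4]))]
top pocket [(0.9, array([486.4,  36.7,  59.6]))]
top push_face [(0.79, array([447.1,  -1.8,  83.8]))]
top analyser [(0.9, array([4.826e+02, 3.420e+01, 3.000e-01]))]
side housing_front []
side pocket [(0.93, array([482.7,  34. ,  65.6]))]
side push_face [(0.8, array([448. ,  -2.6,  88. ]))]
side analyser [(0.58, array([484.7,  35.5,   1.4]))]
top housing_front [(0.69, array([553.4,  91.1,  60.2]))]
top pocket [(0.66, array([484. ,  32.3,  60.2]))]
top push_face [(0.89, array([448.4,  -1. ,  83.8]))]
top analyser [(0.6, array([481.1,  32.2,   1.5]))]
side housing_front []
side pocket []
side push_face [(0.93, array([446.1,  -2.3,  87.1]))]
side analyser [(0.84, array([484.1,  34.4,   3.5]))]
top housing_front [(0.89, array([553.7,  92.4,  62.1]))]
top pocket [(0.97, array([483.9,  31.8,  60.3]))]
top push_face [(0.62, array([447.3,  -2.1,  82.8]))]
top analyser [(0.81, array([482.8,  35.1,   1.6]))]
side housing_front []
side pocket [(0.76, array([485. ,  33.2,  64.7]))]
side push_face [(0.81, array([446.9,   1. ,  82.9]))]
side analyser [(0.56, array([484.7,  34.7,   1.8]))]
```

View pics/ca.png

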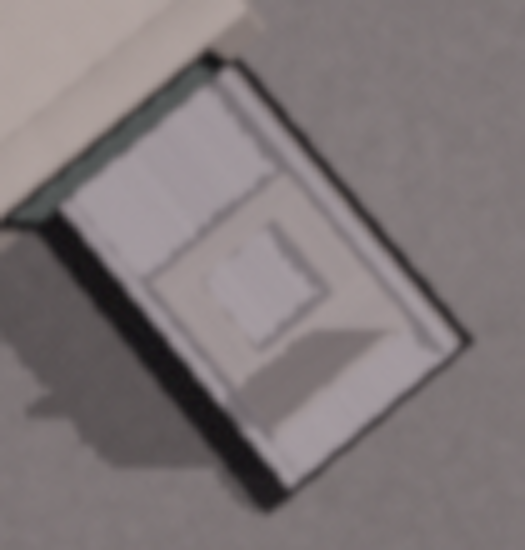

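View pics/cb.png

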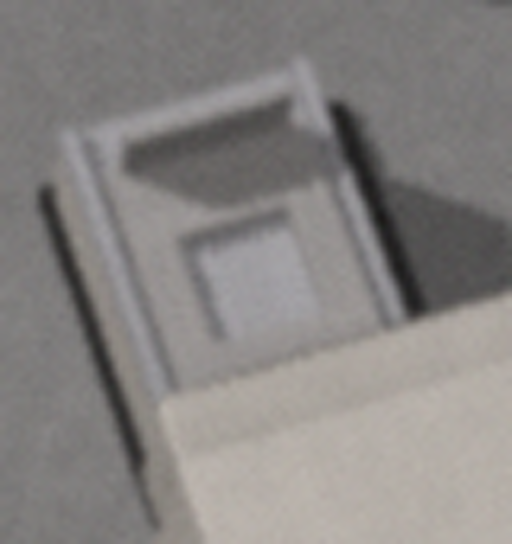

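The top crop shows the empty pocket centred near crop pixel (268,285), the frame around it, and the deck end at the lower right. The slide is out. I'll overlay the model at the estimated pose to check it.

Run:
```python
from h import *
def proj(cam,P):
    c=viewer.camera_info(cam);q=np.array(c["R"])@np.array(P,float).T+np.array(c["t"])[:,None];q=np.array(c["camera_matrix"])@q;return (q[:2]/q[2]).T
out=[]
for cam,x0,y0,wd,hh in(("top",225,185,105,110),("side",340,135,80,110)):
    im=cv2.imread(f"pics/{cam}0.png")[y0:y0+hh,x0:x0+wd];im=cv2.resize(im,None,fx=5,fy=5,interpolation=cv2.INTER_CUBIC)
    a=np.radians(41.3);A=np.array([[np.cos(a),-np.sin(a)],[np.sin(a),np.cos(a)]])
    def box(xa,xb,ya,yb,z,col):
        p=np.array([[xa,ya],[xb,ya],[xb,yb],[xa,yb]])@A.T+[485,33]
        q=proj(cam,np.c_[p,[z]*4]);cv2.polylines(im,[np.int32(((q-[x0,y0]+.5)*5).round())],True,col,1)
    box(-20,20,-20,20,69,(0,0,255));box(-20,20,-20,20,62,(0,255,255));box(-51,32,-36,36,69,(0,255,0));box(-51,-47,-30,30,98,(255,0,0));box(-70,90,-45,45,69,(255,0,255))
    out.append(cv2.copyMakeBorder(im,0,0,0,0,cv2.BORDER_CONSTANT))
h=550;o=np.hstack(out);o=cv2.resize(o,(800,int(o.shape[0]*800/o.shape[1])));cv2.imwrite("pics/ov.png",o)
```

```text
(no output)
```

View pics/ov.png

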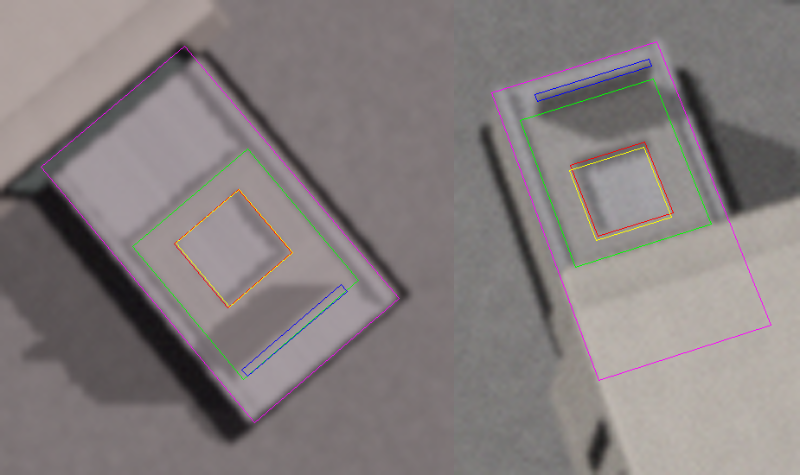

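The overlay matches both views to about 2 mm, so I take the pocket at (485,33) with a yaw of 41.3°. Next come reachability checks.

```bash
cat >> h.py <<'E'
from scipy.spatial.transform import Rotation as Ro
YAW=np.radians(41.3);O=np.array([485.,33.]);ex=np.array([np.cos(YAW),np.sin(YAW),0]);ey=np.array([-ex[1],ex[0],0]);ez=np.array([0,0,1.])
def A(x,y,z): return np.r_[O,0]+x*ex+y*ey+z*ez   # analyser -> world
def rv(z,y): 
    x=np.cross(y,z);return Ro.from_matrix(np.c_[x,y,z]).as_rotvec()
def down(deg): a=np.radians(deg);return rv(-ez,np.array([np.cos(a),np.sin(a),0]))
def tilt(deg,s=1): a=np.radians(deg);return rv(np.cos(a)*ex-np.sin(a)*ez,s*ey) # deg below horizontal
E
python3 - <<'E'
from h import *
f=lambda q:None if q is None else np.round(q,2)
for d in(120,-60,30,-150):print("cup",d,f(kin.ik([535,-328,9],down(d))))
for d in(131.3,-48.7):print("pocket",d,f(kin.ik(A(0,0,72),down(d))))
for dg in(30,40,45,50,55,60):
  for s in(1,-1):print(dg,s,[f(kin.ik(A(x,0,82),tilt(dg,s))) for x in(-90,-55,85)])
E
```

```text
cup 120 [ 1.29  1.26 -1.34  1.72  1.29  1.31  1.74]
cup -60 [ 0.57  0.69 -0.09  1.77  0.1   0.68 -0.63]
cup 30 [ 0.75  0.73 -0.35  1.76  0.35  0.72  0.74]
cup -150 [ 0.35  0.7   0.2   1.79 -0.21  0.68 -1.95]
pocket 131.3 [ 0.82  0.94 -1.33  2.05  1.06  1.11  1.27]
pocket -48.7 [ 0.22  0.45 -0.42  2.08  0.29  0.67 -1.25]
30 1 [None, None, array([ 1.28,  1.46, -1.34,  2.37,  2.47,  0.44,  0.62])]
30 -1 [None, None, array([ 1.28,  1.46, -1.34,  2.37,  2.47,  0.44, -2.52])]
40 1 [None, None, array([ 1.17,  1.2 , -1.32,  2.34,  2.23,  0.42,  0.6 ])]
40 -1 [None, None, array([ 1.17,  1.2 , -1.32,  2.34,  2.23,  0.42, -2.54])]
45 1 [None, None, array([ 1.12,  1.1 , -1.32,  2.31,  2.03,  0.41,  0.68])]
45 -1 [None, None, array([ 1.12,  1.1 , -1.32,  2.31,  2.03,  0.41, -2.46])]
50 1 [None, None, array([ 1.07,  1.03, -1.32,  2.28,  1.81,  0.44,  0.82])]
50 -1 [None, None, array([ 1.07,  1.03, -1.32,  2.28,  1.81,  0.44, -2.32])]
55 1 [None, array([ 1.05,  0.48, -0.83,  2.43, -1.29,  0.18, -2.4 ]), array([ 0.9 ,  0.75, -1.09,  2.25,  1.52,  0.21,  0.92])]
55 -1 [None, array([ 1.06,  0.49, -0.85,  2.43, -1.26,  0.17,  0.71]), array([ 1.03,  0.99, -1.33,  2.24,  1.61,  0.5 , -2.19])]
60 1 [None, None, array([ 0.88,  0.76, -1.13,  2.2 ,  1.26,  0.34,  1.15])]
60 -1 [None, array([ 0.9 ,  0.41, -0.73,  2.4 , -0.93,  0.2 ,  0.3 ]), array([ 0.33,  0.44, -0.42,  2.23, -1.02,  0.18,  0.12])]
```

```bash
cat >> h.py <<'E'
def pushR(t,r,s=-1):
    t,r=np.radians([t,r]);Q=Ro.from_rotvec(r*ex)
    return rv(Q.apply(np.cos(t)*ex-np.sin(t)*ez),s*Q.apply(ey))
E
python3 - <<'E'
from h import *
f=lambda q:"-" if q is None else np.round(q,2).tolist()
for r in (8,12,16,20):
  for dg in(50,53,56,59):
    for s in(-1,):
      q=[kin.ik(A(x,0,86),pushR(dg,r,s)) for x in(-75,-58,0,82)]
      if sum(v is None for v in q)<1:print(r,dg,s,*map(f,q))
E
```

```text
8 50 -1 [1.07, 0.5, -0.69, 2.4, -1.17, 0.42, 0.67] [1.05, 0.52, -0.71, 2.39, -1.19, 0.38, 0.66] [0.96, 0.57, -0.78, 2.34, -1.23, 0.28, 0.6] [0.81, 0.65, -0.84, 2.24, -1.18, 0.15, 0.43]
8 53 -1 [1.02, 0.47, -0.66, 2.39, -1.07, 0.41, 0.54] [0.99, 0.48, -0.68, 2.38, -1.08, 0.38, 0.51] [0.88, 0.53, -0.73, 2.32, -1.09, 0.29, 0.41] [0.72, 0.59, -0.75, 2.22, -1.0, 0.2, 0.2]
8 56 -1 [0.95, 0.44, -0.63, 2.37, -0.97, 0.41, 0.4] [0.92, 0.45, -0.64, 2.36, -0.97, 0.39, 0.36] [0.81, 0.49, -0.68, 2.3, -0.95, 0.31, 0.23] [0.64, 0.55, -0.67, 2.19, -0.83, 0.24, -0.01]
8 59 -1 [0.89, 0.41, -0.6, 2.36, -0.86, 0.41, 0.25] [0.86, 0.42, -0.61, 2.34, -0.85, 0.39, 0.21] [0.73, 0.46, -0.62, 2.28, -0.81, 0.33, 0.06] [0.56, 0.52, -0.61, 2.17, -0.68, 0.28, -0.19]
12 50 -1 [1.04, 0.51, -0.63, 2.37, -1.07, 0.49, 0.56] [1.01, 0.52, -0.65, 2.36, -1.09, 0.46, 0.54] [0.91, 0.57, -0.71, 2.31, -1.13, 0.37, 0.47] [0.77, 0.64, -0.76, 2.21, -1.1, 0.26, 0.32]
12 53 -1 [0.98, 0.48, -0.61, 2.35, -0.99, 0.48, 0.44] [0.95, 0.49, -0.62, 2.34, -1.0, 0.46, 0.41] [0.85, 0.53, -0.66, 2.29, -1.02, 0.38, 0.32] [0.7, 0.59, -0.7, 2.19, 
[... 1189 characters left out ...]
, 0.37] [0.97, 0.56, -0.58, 2.29, -0.96, 0.59, 0.36] [0.87, 0.6, -0.62, 2.24, -1.0, 0.52, 0.28] [0.74, 0.65, -0.67, 2.15, -0.99, 0.43, 0.16]
20 53 -1 [0.95, 0.53, -0.54, 2.29, -0.87, 0.62, 0.28] [0.92, 0.53, -0.55, 2.27, -0.88, 0.6, 0.25] [0.82, 0.57, -0.59, 2.22, -0.91, 0.53, 0.17] [0.69, 0.63, -0.63, 2.13, -0.89, 0.45, 0.03]
20 56 -1 [0.9, 0.5, -0.52, 2.27, -0.8, 0.63, 0.18] [0.87, 0.51, -0.53, 2.26, -0.81, 0.61, 0.15] [0.77, 0.55, -0.56, 2.2, -0.82, 0.55, 0.06] [0.63, 0.61, -0.59, 2.1, -0.79, 0.48, -0.1]
20 59 -1 [0.85, 0.49, -0.5, 2.25, -0.73, 0.64, 0.09] [0.82, 0.5, -0.51, 2.24, -0.73, 0.62, 0.06] [0.72, 0.53, -0.54, 2.18, -0.74, 0.57, -0.05] [0.58, 0.59, -0.55, 2.08, -0.7, 0.52, -0.21]
```

A push attitude of tilt 53° and roll 12° is reachable with clearance all the way. I'll grasp now, pinching in two perpendicular directions to centre the cup.

Run:
```python
from h import *
print(robot.observe()["t"])
c=[535,-328]
grip(0.53,6)
robot.movep([*c,70],down(30)); robot.servo_line([*c,9.5],feed=80)
grip(0.0,5); print(robot.observe()["grip_width"]*92); grip(0.53)
robot.servo_line([*c,50],feed=120); robot.movep([*c,50],down(-60)); robot.servo_line([*c,9.5],feed=80)
grip(0.0,12); s=robot.observe();print(s["grip_width"]*92,s["grip_force"],s["tcp_pos"],s["contact_force"],s["t"])
robot.servo_line([*c,120],feed=150)
s=robot.observe();print(s["grip_width"]*92,s["grip_force"],s["tcp_pos"],s["t"])
```

```text
2.4
31.898561746668616
31.39662837816949 12.000257670879364 [ 535.33913463 -328.14462986   10.03995385] [-0.60905081  0.06602254  1.9067844 ] 9.1083
31.51135736926462 11.99993222951889 [ 534.32008677 -327.61065561  119.08438402] 9.9917
```

Run:
```python
from h import *
D=down(np.degrees(YAW)-90)
robot.movep(A(0,0,150),D); robot.hold(0.1)
s=robot.observe();e=A(0,0,150)-s["tcp_pos"];print("err",e.round(2)); f0=s["contact_force"]
robot.servo_line(A(0,0,86),feed=100)
for z in(83,80.5,78,76,74.5,73,72):
    robot.servo_line(A(0,0,z),feed=40); s=robot.observe()
    d=np.array(s["contact_force"])-f0; print(z,np.round(s["tcp_pos"],1),d.round(1))
    if d[2]>4:break
print(s["t"],s["grip_width"]*92,A(0,0,72))
```

```text
err [-0.48  1.47  0.19]
83 [485.2  33.   83.3] [ 0.1 -0.3 -1.1]
80.5 [484.9  33.   80.4] [ 1.  -0.9 -0.3]
78 [484.9  33.   77.8] [0.3 0.5 0.2]
76 [484.9  33.   75.9] [-0.5  0.5 -1.2]
74.5 [484.9  33.   74.4] [ 1.2 -0.8  0.1]
73 [484.9  33.   72.9] [-0.2 -0.  -1.4]
72 [485.1  33.   72. ] [-0.5  0.5 -0.1]
14.0 31.1004298866748 [485.  33.  72.]
```

The cup went in without meeting the frame, so I'll release, retreat and look.

Run:
```python
from h import *
grip(0.45); robot.servo_line(A(0,0,150),feed=150)
robot.movep(A(-110,0,170),pushR(53,12))
grip(0,10)
im=np.vstack
o=[]
for cam,x0,y0 in(("top",225,185),("side",340,125)):
    i=viewer.read_camera(cam)[y0:y0+110,x0:x0+100,::-1];o.append(cv2.resize(i,None,fx=4,fy=4,interpolation=cv2.INTER_CUBIC))
cv2.imwrite("pics/placed.png",np.hstack(o));s=robot.observe();print(s["t"],s["joints"],s["contact_force"])
```

```text
17.1167 [ 0.61544717  0.18047168 -0.08264473  2.3628474  -0.96776705  0.83753935
  0.37259124] [-0.53301088 -1.02813893  0.49334951]
```

View pics/placed.png

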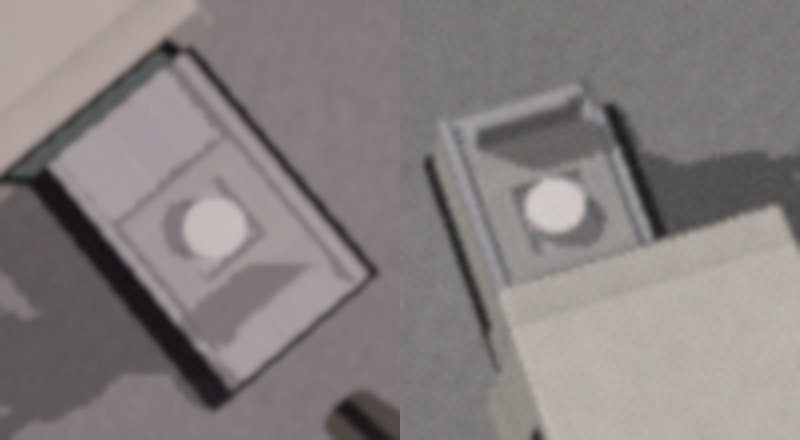

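The cup sits flat in the pocket in both views, at about (213,230) in the left half and (555,207) in the right. Now the push, with force monitoring.

Run:
```python
from h import *
R=pushR(53,12);Z=84
robot.servo_line(A(-85,0,Z),feed=120,rotation=R); robot.hold(0.15)
f0=np.array(robot.observe()["contact_force"])
def st():
    s=robot.observe();p=np.array(s["tcp_pos"])-np.r_[O,0];return p@ex,p@ey,-(np.array(s["contact_force"])-f0)@ex,s["t"]
x=-85;log=[];k=0
while x<84:
    step=8 if x<-66 else (10 if x<48 else 1.2)
    if x<-50 and x>=-69: step=4
    x+=step; robot.servo_line(A(x,0,Z),feed=40 if step>2 else 15)
    a=st();log.append((round(x,1),*np.round(a,1)))
    if (x<48 and a[2]>18) or a[2]>24:break
for l in log:print(*l)
```

```text
-77 -76.7 0.1 -0.2 18.5
-69 -68.8 0.2 0.2 18.9
-65 -64.8 0.1 -0.0 19.1
-61 -60.8 0.1 -0.5 19.4
-57 -57.1 -0.1 0.9 19.6
-53 -53.0 -0.1 0.5 19.9
-49 -48.9 -0.1 1.0 20.1
-39 -38.8 -0.1 1.8 20.5
-29 -28.8 -0.1 2.0 20.9
-19 -18.8 -0.1 2.6 21.3
-9 -8.8 -0.1 3.5 21.7
1 0.9 -0.1 2.8 22.1
11 10.8 -0.1 4.1 22.5
21 20.7 -0.2 3.3 22.9
31 30.5 -0.3 4.7 23.3
41 40.4 -0.3 5.2 23.7
51 50.3 -0.4 6.0 24.1
52.2 51.4 -0.4 6.5 24.4
53.4 52.6 -0.4 4.8 24.6
54.6 53.8 -0.5 4.5 24.9
55.8 55.0 -0.5 5.2 25.1
57.0 56.2 -0.5 5.8 25.4
58.2 57.3 -0.5 4.4 25.6
59.4 58.5 -0.5 5.7 25.9
60.6 59.7 -0.5 6.1 26.1
61.8 60.9 -0.5 4.9 26.4
63.0 62.1 -0.5 6.0 26.6
64.2 63.3 -0.6 4.9 26.9
65.4 64.5 -0.6 5.6 27.1
66.6 65.7 -0.6 5.8 27.4
67.8 66.9 -0.6 6.0 27.6
69.0 68.0 -0.6 5.3 27.9
70.2 69.2 -0.6 6.4 28.1
71.4 70.4 -0.7 6.2 28.4
72.6 71.3 -0.7 8.9 28.6
73.8 72.3 -0.7 8.8 28.9
75.0 73.4 -0.7 9.7 29.1
76.2 74.4 -0.8 9.6 29.4
77.4 75.4 -0.8 11.8 29.6
78.6 75.7 -0.8 16.7 29.9
79.8 76.0 -0.9 22.7 30.1
81.0 76.2 -0.9 28.7 30.4
```

The switch resistance starts at about 71 mm and the firm stop is at about 75.5 mm, with 29 N on the tool. I'll hold there, then let the slide back out.

Run:
```python
from h import *
robot.hold(0.8);s=robot.observe();print(s["contact_force"],s["t"])
robot.servo_line(A(-85,0,84),feed=60)
robot.servo_line(A(-110,0,190),feed=150)
o=[]
for cam,x0,y0 in(("top",225,185),("side",340,125)):
    i=viewer.read_camera(cam)[y0:y0+110,x0:x0+100,::-1];o.append(cv2.resize(i,None,fx=4,fy=4,interpolation=cv2.INTER_CUBIC))
    print(w("push_face",cam)[:1],w("pocket",cam)[:1],w("cup",cam))
cv2.imwrite("pics/end.png",np.hstack(o));print(robot.observe()["t"])
```

```text
[-20.33824075 -19.13732475  19.05380158] 31.1667
[(0.69, array([448.4,   2. ,  83.6]))] [(0.83, array([487.3,  34.1,  61.5]))] [(0.62, array([ 497.3, -386.2,   -0.9])), (0.59, array([ 459.8, -330.7,   -1. ])), (0.5, array([ 5.689e+02, -2.601e+02, -4.000e-01]))]
[(0.91, array([447.2,   1.6,  85.2]))] [(0.67, array([671.7, -53.2,   0.7]))] [(0.59, array([ 4.578e+02, -3.319e+02, -3.000e-01])), (0.52, array([ 563.5, -265.5,   -1.7])), (0.48, array([ 492.2, -379.1,   -3.3]))]
35.3583
```

View pics/end.png

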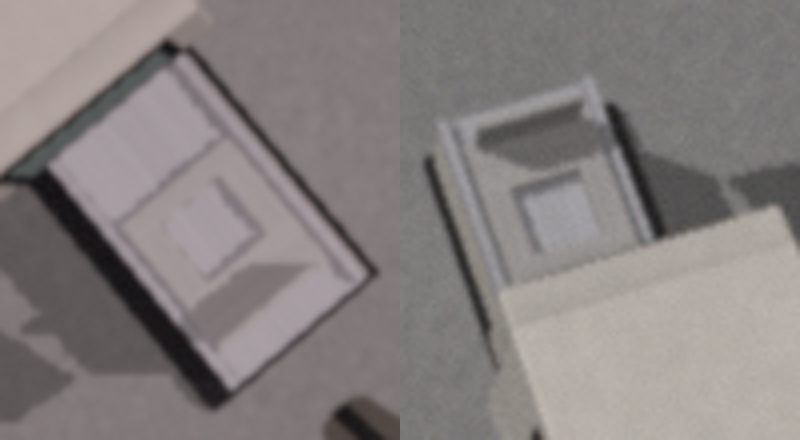

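The pocket is empty at (213,228) left and (558,215) right, and the slide is fully out as it was at the start, so I'll hand the job in.

```bash
python3 -c "
from h import *
print(robot.job_done())"
```

```text
the job is handed in; nothing more can be done
None
```

I placed the cup in the pocket, pushed the slide to its firm stop (about 29 N on the tool) and held it there; the last pictures show the pocket empty and the slide fully out, and I handed the job in at about 35 s (no picture shows the cup inside the chamber, and the hand-in returned no verdict).

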